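# Touch-test the paint on peg dolls

### The arm

A 6-joint arm with a two-finger parallel gripper is mounted at the origin on the work surface. World frame = base frame: x ahead of the robot, y to its left, z up, the work surface at z = 0. Lengths are in m, angles in rad, forces in N, time in s.
With the tool pointing down it reaches from about 0.35 to 0.775 m from the base axis. Payload 7.3 kg.
Tool frame: the origin (TCP) lies on the centre line of the jaws, within the pads' length; the fingertips stand 25 mm ahead of it and the grasp point (between the pads) lies 6 mm ahead of it; z points along the fingers, y is the line along which they close (so a half turn about z gives the same grasp; the last joint's range is limited). The gripper opens to 92 mm and grips with 3 to 60 N. Pads are 19 mm wide; open, the fingers measure 130 mm over their backs; the gripper's body (75 mm by 190 mm) begins 47 mm behind the grasp point.
Start: joints at [-1.434, 0.342, 1.524, -0, 1.275, -0.146], TCP at [0.147, -0.504, 0.252] pointing down, gripper open.
Joint ranges: [-2.53, 2.53], [-0.77, 2.02], [0.04, 2.7], [-1, 4.14], [0.28, 2.66], [-3.11, 3.11]. Speed limits (rad/s): [2.57, 2.57, 3.14, 3.14, 3.14, 3.14].

### API

Orientations are given as [roll, pitch, yaw] about the fixed x, y, z axes, in that order (R = Rz(yaw) Ry(pitch) Rx(roll)).
In Python, from cell import status, read_camera, camera_info, ticket, models gives the robot as it stands.
- The arm moves only by the tool send_rows, never from a script. Its argument "plan" is a list of rows, each an object with "offset": the shift along the tool's x, y, z in mm, a list of three; "yaw": the turn about the tool's z in rad. In form: [{"offset": [dx, dy, dz], "yaw": yaw}, ...]. A call has 1 to 20 rows; each row shifts and turns the commanded pose from where the row before left it, along the tool's axes as they then stand; what a row does not reach is not made up. A row lasts 1/10 s, in which the tool goes at most 50 mm and 8.59 degrees, less where a joint would pass 70% of its speed; a pose out of reach is approached as far as the arm can. A call is refused whole if a number of a shift passes 50 or a number of a turn 0.15, either way. A call with a gripper value outside its range is refused whole. "hand" is the closure, from 0 (fully open) to 1 (shut), set as the call begins (left out, the last holds). The fingers move at their own pace and stop on an object; "squeeze" is the grip in N (left out, the last holds). Time passes only in rows, so rows that do not move let the fingers close. It gives the time, the measured TCP pose, the force, the opening and the grip force at its end, in the units of the state.
- status.observe(): the state, without advancing time (a new reading comes with each control period).
- read_camera(name): name is "side" or "top" or "wrist"; returns the picture (480x640x3 uint8, red, green, blue); there is no depth.
- camera_info(name): a dict with "vfov" (degrees; the focal length in pixels is half the picture's height over the tangent of half this angle, whatever the lens; pixels are square), "cx", "cy" (the principal point, pixels), "origin" and "attitude" of the camera in the world. Camera axes: x right, y down, z forward; pixel columns grow to the right and rows downward; lengths in m; the calibration is good to about 2 mm. A picture is of the moment at which its call begins: read the wrist's pose just before it. camera_info takes no time and is no camera call; for the wrist camera it gives the pose at the moment of the call.
- ticket.hand_in(): hands the job in; it is judged then, once.
Trained networks look in the newest picture that a camera, given by its name, has taken for a name from the list of things; names that differ only in an ending like _2 or _b are one class to them, and where a whole thing is asked for, a point or a joint stands for the part that bears it (a point fixed in the world has none). Each returns a list of dicts, best first, with "conf" (0 to 1); they miss things now and then, are a little off and sometimes report something else, mostly with a low value. They report only what shows in the picture. A call takes as long as a camera call. They do not tell look-alikes from the thing itself.
- models.regions_of(camera, label): "mask" (480x640 bool, what is visible of it) and "extent" ([left, top, right, bottom] in pixels, round what is visible of it).
The state is a dict: "time": time; "qpos": joint angles; "qvel": joint speeds; "joint_efforts": joint torques, N m; "tool_pos": TCP position; "tool_rot": TCP orientation; "contact_force": force on the tool from outside, world axes, zero at the start; "torque": the same for the moment, N m; "opening": finger opening in m; "grip_force": force on a finger pad.
Only numpy, scipy, OpenCV 4.12 (cv2) and the standard library are available. Lean on these libraries where they do the work, as an engineer would, in place of code of your own. Each camera call takes 0.05 s, during which the arm holds its last target. There are 200 camera calls.

### The job

Check whether the paint has dried on the dolls in the drying rack: with the fingertips, lightly touch the top of the head of the grey-headed doll, then the yellow-headed doll, then the black-headed doll, in that order, pressing each sprung seat down only a little and resting there for a moment (about half a second). The two red-headed dolls are still wet, so do not touch them. Do not pick anything up: leave every doll standing in its own seat and the other things on the table where they are.

Things in the scene. Friction and masses are not known exactly. Their poses are not given: they have to be found in the camera images.
- doll_grey: peg doll: an upright 34 mm wide, 58 mm tall mustard cylinder with a 38 mm grey ball for a head; 92 mm tall in all, about 60 g, loose in a seat of the rack. Origin at the centre of its underside, z up; the top of its head is 92 mm above the origin. To be touched first.
- doll_yellow: peg doll: an upright 34 mm wide, 58 mm tall dark plum cylinder with a 38 mm orange-yellow ball for a head; 92 mm tall in all, about 60 g, loose in a seat of the rack. Origin at the centre of its underside, z up; the top of its head is 92 mm above the origin. To be touched second.
- doll_black: peg doll: an upright 34 mm wide, 58 mm tall dark green cylinder with a 38 mm black ball for a head; 92 mm tall in all, about 60 g, loose in a seat of the rack. Origin at the centre of its underside, z up; the top of its head is 92 mm above the origin. To be touched third.
- doll_red_a: peg doll: an upright 34 mm wide, 58 mm tall cream cylinder with a 38 mm red ball for a head; 92 mm tall in all, about 60 g, loose in a seat of the rack. Origin at the centre of its underside, z up; the top of its head is 92 mm above the origin. Wet: not to be touched.
- doll_red_b: peg doll: an upright 34 mm wide, 58 mm tall cream cylinder with a 38 mm red ball for a head; 92 mm tall in all, about 60 g, loose in a seat of the rack. Origin at the centre of its underside, z up; the top of its head is 92 mm above the origin. Wet: not to be touched.
- rack: fixed dark wooden slab 160 x 250 x 24 mm (x, y, z), origin at the centre of its underside, on the table. Five sprung aluminium seats, 47 mm across, at x, y = (-38,-80), (-38,0), (-38,80), (38,-40), (38,40) mm hold the dolls, shuffled; feet 45 mm and head tops 137 mm above the table. A seat gives from about 1 N, sinks 1.25 mm per N, stops at 12 mm (11 N), springs back.
- plain_a: bystander: unpainted wooden peg doll of the same size, loose on the table beside the rack; origin at the centre of its underside
- plain_b: bystander: peg doll with dark green body and unpainted head, same size, loose on the table beside the rack; origin at the centre of its underside
- jar: bystander: blue paint jar with black cap, 52 mm across, 60 mm tall, loose on the table; origin at the centre of its underside
- brush: bystander: flat paint brush 180 mm long, lying on the table in front of the rack; origin under it, x along it
- pot: bystander: small white water pot 64 mm across, 30 mm tall, behind the rack; origin at the centre of its underside
Things that resemble listed ones, but are neither listed nor needed, are in the scene too. There is more than one size of the doll_yellow; the one meant has the size given above.

How it is judged:
By the outcome, as a careful person would: the job done as asked, in the order asked, and still so for the second after the job is handed in, with the robot touching nothing.
It also fails if it takes over 40 s, if anything falls off the work surface, if the arm or the gripper's body presses on something with over 40 N, if the wrist force passes 120 N, or if a joint passes its speed limit or range.

## Working session

There is one attempt and no reset: what is moved stays moved. The work goes in short steps, Python scripts to look and compute and a tool call to move; the robot and the scene stay as the last step left them, time stands still between calls to the robot, and variables do not carry over. Pictures are saved under pics/ and viewed, at most 10 in all, crops included, and the job is handed in when it is done.

Besides the shell and the picture viewer there is one more tool, called after ">>>" as a command line: name --argument value ..., lists and objects as JSON in quotes. send_rows: Moves the arm, as the interface text tells. Its arguments: {"type":"object","properties":{"plan":{"type":"array"},"hand":{"type":"number"},"squeeze":{"type":"number"}},"required":["plan"]}

```bash
mkdir -p pics; ls; python3 - <<'E'
from cell import status, read_camera, camera_info, models
import cv2,numpy as np
s=status.observe();print(s['time'],s['tool_pos'],s['tool_rot'],s['contact_force'],s['opening'])
for c in("top","side"):
    im=read_camera(c);cv2.imwrite(f"pics/{c}0.png",im[:,:,::-1]);print(c,camera_info(c))
    for l in("doll_grey","doll_yellow","doll_black","doll_red_a","rack"):
        print(l,[(round(r['conf'],2),r['extent']) for r in models.regions_of(c,l)])
E
```

```text
pics
0.0 [ 0.1464586  -0.50377135  0.25105132] [-3.14006117e+00 -1.81744911e-04  2.82785337e-01] [-0.25525304 -0.12606731 -0.24431644] 0.09202213284226082
top {'vfov': 57.11791471553517, 'cx': 312.52120992277804, 'cy': 239.3085479148262, 'origin': array([0.48591717, 0.05593875, 0.83119313]), 'attitude': array([-3.04096668,  0.00498498, -1.57477018])}
doll_grey [(0.78, [306.8, 215.0, 330.4, 237.3])]
doll_yellow [(0.93, [405.7, 336.7, 452.3, 375.9]), (0.8, [334.6, 127.3, 363.6, 171.5]), (0.73, [301.8, 267.0, 328.4, 290.4]), (0.21, [279.2, 301.5, 374.2, 361.5])]
doll_black [(0.63, [347.2, 247.9, 377.3, 272.6])]
doll_red_a [(0.94, [255.4, 282.7, 283.0, 307.2]), (0.83, [262.3, 233.1, 286.0, 252.5])]
rack [(0.83, [230.1, 194.4, 383.9, 322.7])]
side {'vfov': 53.80152209814761, 'cx': 319.90915885022906, 'cy': 237.9766423681133, 'origin': array([0.48171702, 0.67164688, 0.52335258]), 'attitude': array([-2.19936643, -0.01956612, -3.02941446])}
doll_grey [(0.92, [285.0, 200.7, 307.7, 251.8]), (0.18, [293.4, 180.8, 325.3, 219.1])]
doll_yellow [(0.8, [406.0, 159.7, 440.6, 224.0]), (0.79, [335.3, 205.6, 364.0, 261.7]), (0.55, [202.1, 181.0, 235.1, 250.9])]
doll_black [(0.88, [323.0, 178.1, 348.2, 234.2])]
doll_red_a [(0.6, [296.4, 228.4, 322.6, 282.3]), (0.57, [348.6, 235.6, 378.2, 295.2])]
rack [(0.67, [265.1, 223.6, 393.4, 341.5])]
```

View pics/top0.png

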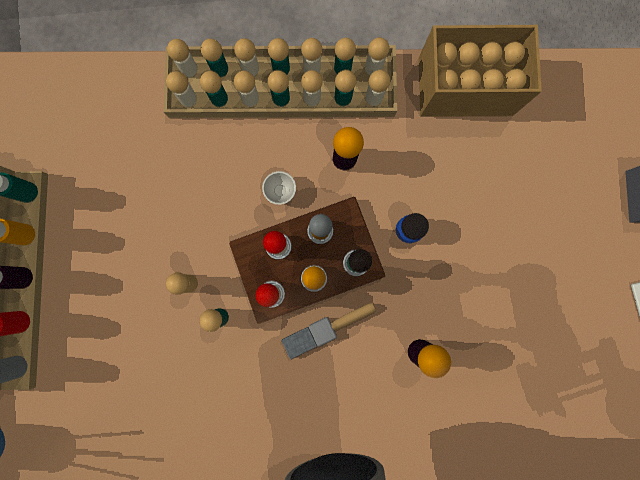

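View pics/side0.png

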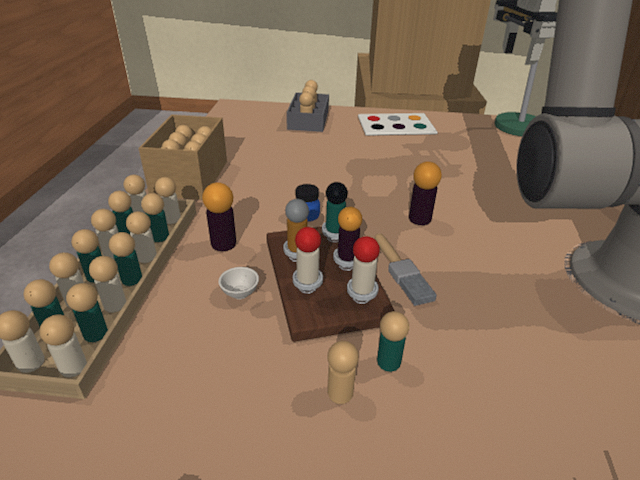

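The top view shows the rack centred near (307,258). Its heads are grey (320,228), yellow (314,278), black (358,261) and red (275,243) and (268,294). 

Yellow candidates in the top view are (314,278) in the rack and (348,142) and (434,361) on the table. The two on the table look bigger, so the rack one should fit, being 38 mm and standing in a seat. I'll measure all three and confirm in a crop.

```bash
cat > h.py <<'E'
import numpy as np,cv2
from scipy.spatial.transform import Rotation as R
from scipy.optimize import least_squares
from cell import camera_info
def cam(c):
    i=camera_info(c);return i,240/np.tan(np.radians(i['vfov']/2)),R.from_euler('xyz',i['attitude']).as_matrix()
def ray(c,u,v):
    i,f,M=cam(c);d=M@np.array([(u-i['cx'])/f,(v-i['cy'])/f,1]);return i['origin'],d
def proj(c,p):
    i,f,M=cam(c);q=M.T@(np.asarray(p)-i['origin']);return np.array([i['cx']+f*q[0]/q[2],i['cy']+f*q[1]/q[2]]),f/q[2]
def plane(c,u,v,z):
    o,d=ray(c,u,v);return o+d*(z-o[2])/d[2]
def tri(a,b):
    A=np.zeros((3,3));y=np.zeros(3)
    for c,(u,v) in(("top",a),("side",b)):
        o,d=ray(c,u,v);d/=np.linalg.norm(d);P=np.eye(3)-np.outer(d,d);A+=P;y+=P@o
    return np.linalg.solve(A,y)
E
python3 - <<'E'
from h import *
T=cv2.imread('pics/top0.png');S=cv2.imread('pics/side0.png')
def circ(im,u,v,name,r=24):
    h=cv2.cvtColor(im,cv2.COLOR_BGR2HSV).astype(int);H,s,V=h[...,0],h[...,1],h[...,2]
    m={'red':((H<6)|(H>174))&(s>180)&(V>60),'yel':(H>14)&(H<24)&(s>215)&(V>90),'grey':(s<70)&(V>50)&(V<150),'blk':(V<45)&(s<130)}[name]
    w=np.zeros(m.shape,np.uint8);w[v-r:v+r,u-r:u+r]=m[v-r:v+r,u-r:u+r]
    n,l,st,ce=cv2.connectedComponentsWithStats(w)
    k=1+np.argmax(st[1:,4]);c,_=cv2.findContours((l==k).astype(np.uint8),0,1)
    return cv2.minEnclosingCircle(max(c,key=len))+(st[k,4],)
seats=np.array([(-38,-80),(-38,0),(-38,80),(38,-40),(38,40)])/1e3
D={'grey':((320,226),(297,210),'grey',15),'yellow':((314,278),(349,219),'yel',24),'black':((358,260),(337,193),'blk',15),'red1':((275,242),(308,239),'red',16),'red2':((268,294),(366,249),'red',16),'bigY1':((348,142),(218,198),'yel',24),'bigY2':((434,361),(427,176),'yel',24)}
P={}
for k,(a,b,n,r) in D.items():
    ca=circ(T,*a,n,r);cb=circ(S,*b,n,r);p=tri(ca[0],cb[0]);P[k]=p
    print(k,np.round(ca[0],1),round(ca[1],1),np.round(cb[0],1),round(cb[1],1),'tri',np.round(p*1e3,1),'plane118',np.round(plane('top',*ca[0],.118)*1e3,1),np.round(plane('side',*cb[0],.118)*1e3,1),'diam mm',round(2e3*ca[1]/proj('top',p)[1],1),round(2e3*np.sqrt(ca[2]/np.pi)/proj('top',p)[1],1))
# rack fit to head positions, rectangles
c=np.array([P[k][:2] for k in('grey','yellow','black','red1','red2')])
import itertools
best=[]
for pm in itertools.permutations(range(5)):
    s=seats[list(pm)];a=c-c.mean(0);b=s-s.mean(0);th=np.arctan2((b[:,0]*a[:,1]-b[:,1]*a[:,0]).sum(),(a*b).sum())
    M=np.array([[np.cos(th),-np.sin(th)],[np.sin(th),np.cos(th)]]);best.append((np.abs(a-b@M.T).max(),th,pm,(b@M.T+c.mean(0)),c.mean(0)-M@s.mean(0)))
b=min(best,key=lambda x:x[0]);print(b[0],b[1],b[2]);print(np.round(b[3]*1e3,1),b[4])
cv2.imwrite('pics/crop.png',np.hstack([cv2.resize(T[190:330,225:385],None,fx=2.4,fy=2.4),cv2.resize(S[160:300,265:405],None,fx=2.4,fy=2.4)]))
E
```

```text
grey [320.5 228.2] 14.6 [296.6 209.9] 12.0 tri [578.8  46.3 117.6] plane118 [576.2  46.1 118. ] [581.4  46.6 118. ] diam mm 47.6 41.5Traceback (most recent call last):
  File "<stdin>", line 14, in <module>
  File "<stdin>", line 8, in circ
    return _wrapfunc(a, 'argmax', axis=axis, out=out, **kwds)
    return bound(*args, **kwds)
ValueError: attempt to get argmax of an empty sequence
```

```bash
cat > fit.py <<'E'
from h import *
import itertools
T=cv2.imread('pics/top0.png');S=cv2.imread('pics/side0.png')
def circ(im,u,v,name,r):
    h=cv2.cvtColor(im,cv2.COLOR_BGR2HSV).astype(int);H,s,V=h[...,0],h[...,1],h[...,2]
    m={'red':((H<6)|(H>174))&(s>180)&(V>60),'yel':(H>12)&(H<26)&(s>190)&(V>70),'grey':(s<70)&(V>50)&(V<135),'blk':(V<45)&(s<130)}[name]
    w=np.zeros(m.shape,np.uint8);w[v-r:v+r,u-r:u+r]=m[v-r:v+r,u-r:u+r]
    w=cv2.morphologyEx(w,cv2.MORPH_OPEN,cv2.getStructuringElement(2,(9,9)))
    n,l,st,ce=cv2.connectedComponentsWithStats(w)
    if n<2: print('none',name,h[v,u]); return (u,v),1,1
    k=1+np.argmax(st[1:,4]);c,_=cv2.findContours((l==k).astype(np.uint8),0,1)
    return cv2.minEnclosingCircle(max(c,key=len))+(st[k,4],)
seats=np.array([(-38,-80),(-38,0),(-38,80),(38,-40),(38,40)])/1e3
D={'grey':((320,226),(297,210),'grey',17),'yellow':((314,278),(349,219),'yel',20),'black':((358,260),(337,193),'blk',16),'red1':((275,242),(308,239),'red',16),'red2':((268,294),(366,249),'red',16),'bigY1':((348,142),(218,198),'yel',24),'bigY2':((434,361),(427,176),'yel',24)}
P={}
for k,(a,b,n,r) in D.items():
    ca=circ(T,*a,n,r);cb=circ(S,*b,n,r);p=tri(ca[0],cb[0]);P[k]=p
    print(k,np.round(ca[0],1),round(ca[1],1),np.round(cb[0],1),round(cb[1],1),'tri',np.round(p*1e3,1),'pl',np.round(plane('top',*ca[0],.118)*1e3,1)[:2],np.round(plane('side',*cb[0],.118)*1e3,1)[:2],'diam',round(2e3*ca[1]/proj('top',p)[1],1),round(2e3*cb[1]/proj('side',p)[1],1))
c=np.array([P[k][:2] for k in('grey','yellow','black','red1','red2')])
best=[]
for pm in itertools.permutations(range(5)):
    s=seats[list(pm)];a=c-c.mean(0);b=s-s.mean(0);th=np.arctan2((b[:,0]*a[:,1]-b[:,1]*a[:,0]).sum(),(a*b).sum())
    M=np.array([[np.cos(th),-np.sin(th)],[np.sin(th),np.cos(th)]]);best.append((np.abs(a-b@M.T).max(),th,pm,(b@M.T+c.mean(0)),c.mean(0)-M@s.mean(0)))
b=min(best,key=lambda x:x[0]);print(b[0],b[1],b[2]);print(np.round(b[3]*1e3,1).tolist(),b[4])
cv2.imwrite('pics/crop.png',np.hstack([cv2.resize(T[190:330,225:385],None,fx=2.4,fy=2.4),cv2.resize(S[160:300,265:405],None,fx=2.4,fy=2.4)]))
E
python3 fit.py
```

```text
grey [320.  225.3] 11.6 [296.5 210. ] 11.9 tri [581.1  46.9 118.1] pl [580.9  46.9] [581.4  46.8] diam 37.9 37.7
none yel [ 17 177 220]
yellow [313.2 277.2] 11.4 [349 219] 1 tri [497.   58.4 116.5] pl [496.6  58.4] [497.3  60.7] diam 36.9 3.1
none blk [ 8 90 34]
black [358 260] 1 [337. 194.] 9.4 tri [523.1 -14.4 116.5] pl [524.  -14.2] [521.9 -11.8] diam 3.2 31.7
red1 [274.  241.8] 11.5 [307.7 239.2] 12.7 tri [553.8 121.8 117.9] pl [554.1 121.8] [553.6 121.9] diam 37.4 36.7
red2 [266.1 294.6] 11.8 [365.5 249. ] 13.1 tri [469.2 134.1 118.1] pl [469.1 134.1] [469.3 134. ] diam 37.9 37.2
none yel [ 17 178 208]
bigY1 [348.2 142.3] 15.7 [218 198] 1 tri [725.7  -2.4  98.2] pl [719.7  -0.8] [713.9  29.1] diam 53.5 3.4
none yel [ 17 178 205]
bigY2 [434.2 359.9] 17.1 [427 176] 1 tri [ 361.5 -137.8   97. ] pl [ 365.5 -132.3] [367.  -98.1] diam 55.5 3.8
0.0018084719165432084 0.3453382469557689 (3, 1, 0, 4, 2)
[[581.3, 47.2], [496.2, 59.1], [523.3, -16.2], [554.2, 122.5], [469.2, 134.4]] [0.53199404 0.07195702]
```

View pics/crop.png

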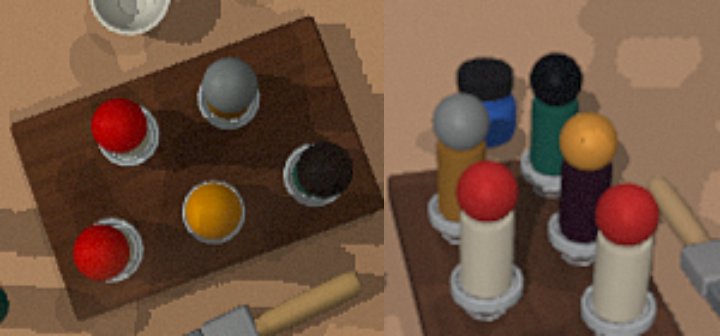

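Crop check: the rack yellow head at top (313,277) is the right size, about 37 mm. The two on the table measure about 54 mm and don't fit. The grey and red heads triangulate to z≈118 mm, as expected, and the rack fit residual is under 2 mm. Now I'll close the fingers and move above grey.

>>> send_rows --plan '[{"offset": [28.5,-20.4,0],"yaw": 0},{"offset": [28.5,-20.4,0],"yaw": 0},{"offset": [28.5,-20.4,0],"yaw": 0},{"offset": [28.5,-20.4,0],"yaw": 0},{"offset": [28.5,-20.4,0],"yaw": 0},{"offset": [28.5,-20.4,0],"yaw": 0},{"offset": [28.5,-20.4,0],"yaw": 0},{"offset": [28.5,-20.4,0],"yaw": 0},{"offset": [28.5,-20.4,0],"yaw": 0},{"offset": [28.5,-20.4,0],"yaw": 0},{"offset": [28.5,-20.4,0],"yaw": 0},{"offset": [28.5,-20.4,0],"yaw": 0},{"offset": [28.5,-20.4,0],"yaw": 0},{"offset": [28.5,-20.4,0],"yaw": 0},{"offset": [28.5,-20.4,0],"yaw": 0},{"offset": [28.5,-20.4,0],"yaw": 0},{"offset": [28.5,-20.4,0],"yaw": 0},{"offset": [28.5,-20.4,0],"yaw": 0},{"offset": [28.5,-20.4,0],"yaw": 0},{"offset": [28.5,-20.4,0],"yaw": 0}]' --hand 1 --squeeze 10

```text
time: 2.6
tool_pos: [0.5808, 0.048, 0.2517]
tool_rot: [3.141, -0.0, 0.283]
contact_force: [0.4, -0.4, 0.3]
opening: 0.0002
grip_force: 0.0
```

>>> send_rows --plan '[{"offset": [0,0,20],"yaw": 0},{"offset": [0,0,20],"yaw": 0},{"offset": [0,0,20],"yaw": 0},{"offset": [0,0,14],"yaw": 0},{"offset": [0,0,4],"yaw": 0},{"offset": [0,0,0],"yaw": 0},{"offset": [0,0,0],"yaw": 0}]'

```text
time: 3.3
tool_pos: [0.5805, 0.0467, 0.1745]
tool_rot: [3.141, -0.001, 0.283]
contact_force: [-0.6, -0.1, 0.6]
opening: 0.0005
grip_force: 0.0
```

```bash
python3 - <<'E'
from cell import status,read_camera
import cv2,numpy as np
s=status.observe();print(s['tool_pos'],s['contact_force'])
a=read_camera('side')[110:310,220:420,::-1];b=read_camera('wrist')[:,:,::-1]
cv2.imwrite('pics/g1.png',np.hstack([cv2.resize(a,(400,400),interpolation=2),cv2.resize(b,(400,400))]))
E
```

```text
[0.58051066 0.04665421 0.17453881] [-0.6008448  -0.11131372  0.64442541]
```

View pics/g1.png

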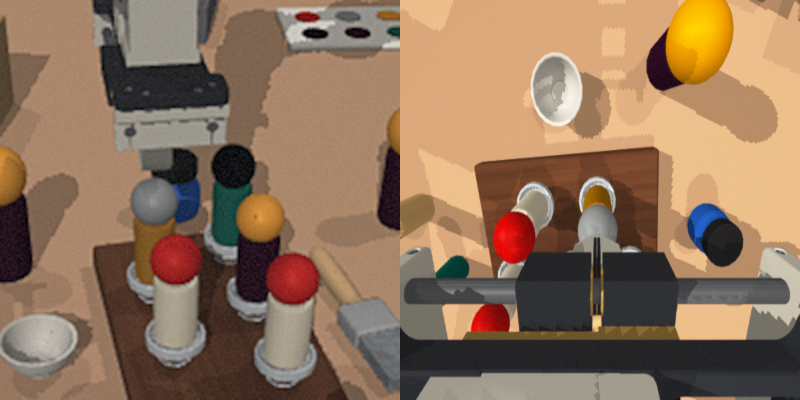

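The side view shows the closed fingertips centred just above the grey head, about 12 mm clear. The wrist view agrees, with the tips in line with the grey head.

>>> send_rows --plan '[{"offset": [0,0,5],"yaw": 0},{"offset": [0,0,4],"yaw": 0},{"offset": [0,0,2],"yaw": 0},{"offset": [0,0,1],"yaw": 0},{"offset": [0,0,1],"yaw": 0},{"offset": [0,0,1],"yaw": 0},{"offset": [0,0,0],"yaw": 0}]'

```text
time: 4.1
tool_pos: [0.5801, 0.0467, 0.1598]
tool_rot: [3.141, -0.0, 0.283]
contact_force: [0.6, -0.5, 2.2]
opening: 0.0001
grip_force: 1.0
```

>>> send_rows --plan '[{"offset": [0,0,1],"yaw": 0},{"offset": [0,0,1],"yaw": 0},{"offset": [0,0,0],"yaw": 0},{"offset": [0,0,0],"yaw": 0},{"offset": [0,0,0],"yaw": 0}]'

```text
time: 4.6
tool_pos: [0.5801, 0.0467, 0.1579]
tool_rot: [3.141, -0.0, 0.283]
contact_force: [0.4, -0.2, 3.8]
opening: 0.0007
grip_force: 1.8
```

>>> send_rows --plan '[{"offset": [0,0,0],"yaw": 0},{"offset": [0,0,0],"yaw": 0},{"offset": [0,0,0],"yaw": 0},{"offset": [0,0,-2],"yaw": 0},{"offset": [0,0,-4],"yaw": 0},{"offset": [0,0,-14],"yaw": 0},{"offset": [0,0,-20],"yaw": 0},{"offset": [-19.3,-8.8,0],"yaw": 0},{"offset": [-19.3,-8.8,0],"yaw": 0},{"offset": [-19.3,-8.8,0],"yaw": 0},{"offset": [-19.3,-8.8,0],"yaw": 0},{"offset": [0,0,0],"yaw": 0},{"offset": [0,0,0],"yaw": 0}]'

```text
time: 5.9
tool_pos: [0.4966, 0.0589, 0.198]
tool_rot: [3.141, -0.001, 0.283]
contact_force: [-0.5, -0.0, 0.8]
opening: 0.0004
grip_force: 0.0
```

>>> send_rows --plan '[{"offset": [0,0,14],"yaw": 0},{"offset": [0,0,10],"yaw": 0},{"offset": [0,0,5],"yaw": 0},{"offset": [0,0,4],"yaw": 0},{"offset": [0,0,2],"yaw": 0},{"offset": [0,0,1],"yaw": 0},{"offset": [0,0,1],"yaw": 0},{"offset": [0,0,1],"yaw": 0},{"offset": [0,0,1],"yaw": 0},{"offset": [0,0,1],"yaw": 0},{"offset": [0,0,0],"yaw": 0},{"offset": [0,0,0],"yaw": 0}]'

```text
time: 7.1
tool_pos: [0.4963, 0.0589, 0.1579]
tool_rot: [3.141, -0.001, 0.283]
contact_force: [0.2, -0.6, 4.1]
opening: 0.0006
grip_force: 1.8
```

```bash
python3 - <<'E'
from cell import status,read_camera
import cv2,numpy as np
s=status.observe();print(s['tool_pos'],s['contact_force'])
a=read_camera('side')[110:310,220:420,::-1];b=read_camera('wrist')[:,:,::-1]
cv2.imwrite('pics/y1.png',np.hstack([cv2.resize(a,(400,400),interpolation=2),cv2.resize(b,(400,400))]))
E
```

```text
[0.49626106 0.05893958 0.15794463] [ 0.18978702 -0.55689814  4.13846156]
```

View pics/y1.png

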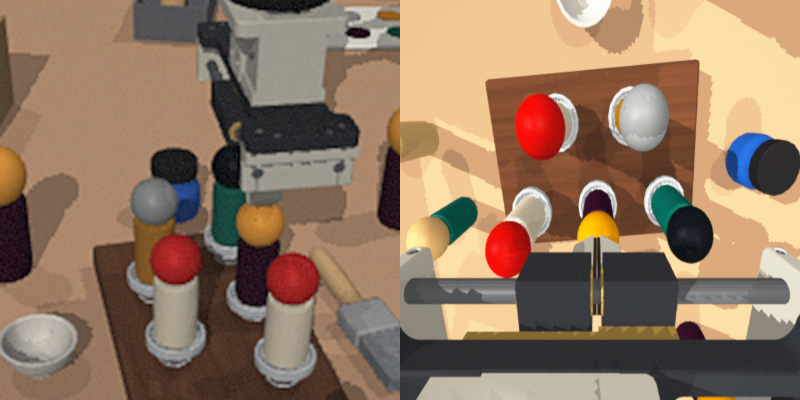

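The side view shows the fingertips resting on the yellow head with its seat slightly down, and the wrist view shows the contact centred and clear of the neighbours. I'll finish the dwell and go on to black.

>>> send_rows --plan '[{"offset": [0,0,0],"yaw": 0},{"offset": [0,0,0],"yaw": 0},{"offset": [0,0,0],"yaw": 0},{"offset": [0,0,0],"yaw": 0},{"offset": [0,0,-2],"yaw": 0},{"offset": [0,0,-4],"yaw": 0},{"offset": [0,0,-14],"yaw": 0},{"offset": [0,0,-20],"yaw": 0},{"offset": [1.2,20.2,0],"yaw": 0},{"offset": [1.2,20.2,0],"yaw": 0},{"offset": [1.2,20.2,0],"yaw": 0},{"offset": [1.2,20.4,0],"yaw": 0},{"offset": [0,0,0],"yaw": 0},{"offset": [0,0,0],"yaw": 0}]'

```text
time: 8.6
tool_pos: [0.5228, -0.0174, 0.1973]
tool_rot: [-3.141, 0.001, 0.282]
contact_force: [-0.3, 0.6, -0.3]
opening: 0.0007
grip_force: 0.0
```

>>> send_rows --plan '[{"offset": [0,0,14],"yaw": 0},{"offset": [0,0,10],"yaw": 0},{"offset": [0,0,5],"yaw": 0},{"offset": [0,0,4],"yaw": 0},{"offset": [0,0,2],"yaw": 0},{"offset": [0,0,1],"yaw": 0},{"offset": [0,0,1],"yaw": 0},{"offset": [0,0,1],"yaw": 0},{"offset": [0,0,1],"yaw": 0},{"offset": [0,0,1],"yaw": 0},{"offset": [0,0,0],"yaw": 0},{"offset": [0,0,0],"yaw": 0}]'

```text
time: 9.8
tool_pos: [0.5234, -0.0175, 0.1579]
tool_rot: [3.141, -0.0, 0.283]
contact_force: [0.0, 0.8, 3.6]
opening: 0.0005
grip_force: 1.8
```

```bash
python3 - <<'E'
from cell import status,read_camera
import cv2,numpy as np
s=status.observe();print(s['tool_pos'],s['contact_force'])
a=read_camera('side')[110:310,220:420,::-1];b=read_camera('wrist')[:,:,::-1]
cv2.imwrite('pics/b1.png',np.hstack([cv2.resize(a,(400,400),interpolation=2),cv2.resize(b,(400,400))]))
E
```

```text
[ 0.52342358 -0.01750968  0.15792153] [0.03015329 0.7970306  3.59541475]
```

View pics/b1.png

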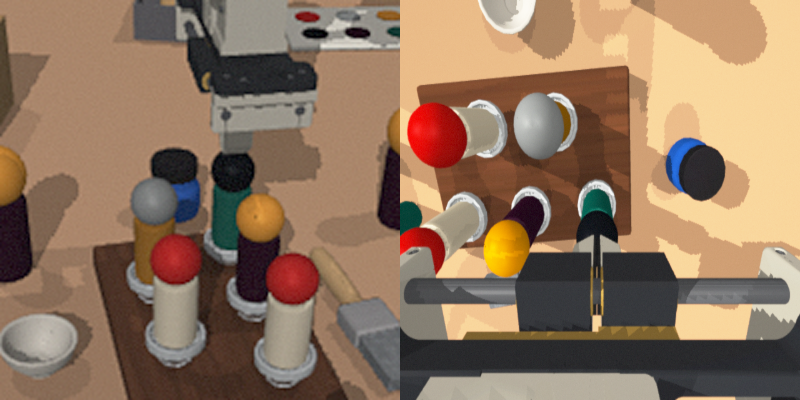

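The fingertips rest centred on the black head at about 3.6 N. I'll finish the dwell and lift clear.

>>> send_rows --plan '[{"offset": [0,0,0],"yaw": 0},{"offset": [0,0,0],"yaw": 0},{"offset": [0,0,0],"yaw": 0},{"offset": [0,0,0],"yaw": 0},{"offset": [0,0,-2],"yaw": 0},{"offset": [0,0,-4],"yaw": 0},{"offset": [0,0,-14],"yaw": 0},{"offset": [0,0,-20],"yaw": 0},{"offset": [0,0,-30],"yaw": 0},{"offset": [0,0,-30],"yaw": 0},{"offset": [0,0,0],"yaw": 0},{"offset": [0,0,0],"yaw": 0},{"offset": [0,0,0],"yaw": 0}]'

```text
time: 11.2
tool_pos: [0.5226, -0.0174, 0.2565]
tool_rot: [-3.141, 0.002, 0.283]
contact_force: [-0.1, 0.9, 0.1]
opening: 0.0007
grip_force: 0.0
```

```bash
python3 - <<'E'
from cell import status,read_camera
import cv2
s=status.observe();print(s['time'],s['tool_pos'],s['contact_force'],s['qvel'].round(3))
cv2.imwrite('pics/end.png',read_camera('side')[:,:,::-1])
E
```

```text
11.2 [ 0.52257853 -0.0174298   0.25649082] [-0.07195037  0.86674415  0.11910527] [-0.001  0.007  0.004  0.001 -0.    -0.002]
```

View pics/end.png

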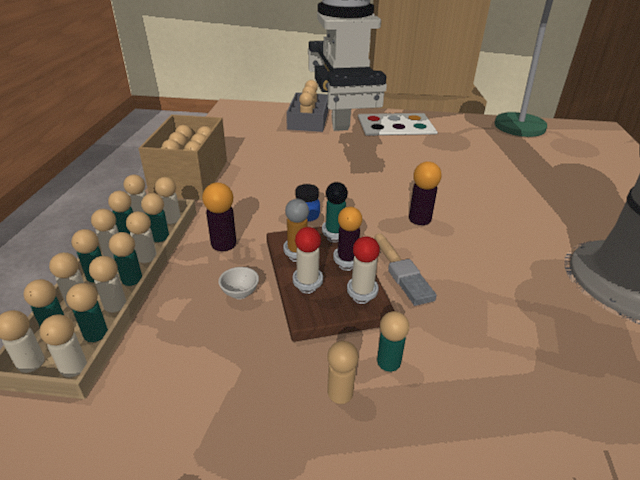

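All five dolls are upright in their seats, nothing else has moved, and the gripper is well clear.

```bash
python3 -c "
from cell import ticket
print(ticket.hand_in())"
```

```text
the job is handed in; nothing more can be done
None
```

I touched the grey, yellow and black heads in that order, at about 4 N for over half a second each; the red dolls were not touched, every doll is still standing in its seat, and the job is handed in.

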